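# Load the sample bar and slide it home at the inspection scope

### The job

Lay the brass bar in the two blue V-blocks on the slide's carriage, lengthwise and about centred on the pair, lowering it in rather than dropping it, and let go. Then push the carriage by its red plate towards the scope until the spring detent clicks and it sits fully home. Keep everything off the scope and its lens, and leave the other things where they are.

Things in the scene. Friction and masses are not known exactly. Their poses are not given: they have to be found in the camera images.
- brass_bar: the yellow brass sample bar, a plain round bar 28 mm in diameter and 120 mm long, about 0.5 to 0.76 kg. Its x axis runs along the bar. It starts lying in one of the three places of the rack
- brass_bar_center (a point): centre of the brass bar (mid-length, on its axis)
- seat (a point): point on the carriage where the brass bar's centre belongs: mid-way between the two blue V-blocks, on the axis of a seated 28 mm bar, 60 mm above the table. It moves with the carriage. Its x axis points along the slide (and the V grooves) towards the scope, the way to push; z up
- v_floor (a point): middle of the carriage's flat plate between the V-blocks, 34 mm above the table, right under the seat. The two V-blocks (90 degree grooves, each 24 mm long, 53 mm wide over all, tops 52 mm above the table, groove edges 54 mm) span 26 to 50 mm ahead of and behind it, so 52 mm are free between them for fingers, down to this plate
- push_plate (a point): red push plate upright across the carriage's rear end: 10 mm thick, 50 mm wide, top 84 mm above the table. This point: middle of the top edge of its rear face (away from the scope), 100 mm behind the seat; axes as the seat's. Push that face along +x. 30 mm are free between the plate and a centred bar. Behind it lies at most the slide's low base: keep fingertips above 30 mm there
- carriage (a joint): position along the slide in m: 0 at the rear, 0.110 at the end stop = fully home, nearest the scope. Starts from 0 to 0.03, stays where left. About 1 N of friction plus drag (2 N at 0.1 m/s); from about 0.09 a spring ball climbs a cam: it takes about 12 to 13 N to get over; past the crest at 0.101 it pulls the carriage on to 0.110 and holds it. Red lines on carriage and base meet there
- scope: white inspection scope fixed at the far end of the slide's base: 190 mm long, 120 mm wide, about 200 mm high with its two black eyepieces, black lens barrel looking back along the slide. Nothing may touch it. Origin and axes are those of slide_base; its housing reaches from 175 to 365 mm along x, the lens to 150 mm
- lens (a point): front tip of the scope's lens, 60 mm above the table, in line with a seated bar, 100 mm ahead of the seat when the carriage is home
- rack: grey rack 140 mm x 220 mm, base 10 mm high, fixed; origin under its centre, x along the bars. It holds three bars side by side, 68 mm apart, each on two thin black rods, axis 32 mm above the table (40 mm free between neighbours)
- slide_base: the white base of the slide, 560 mm x 130 mm x 12 mm, fixed; origin on the table in the middle of the track, x along the slide towards the scope; it reaches from -190 to 370 mm along x
- dark_bar_center (a point): centre of the dark steel bar in the rack, 28 x 120 mm; leave alone
- pale_bar_center (a point): centre of the pale aluminium bar in the rack, 28 x 120 mm; leave alone
- objective: black objective standing on the table, 36 mm across, 58 mm high, origin under its centre; leave alone
- mount_a: green round sample mount, 32 mm across, 22 mm high; leave alone
- mount_b: red round sample mount, 32 mm across, 22 mm high; leave alone
- jar: amber jar, 60 mm across, 75 mm high; leave alone
There are look-alikes about, which are no part of the job. Several things have the shape of the brass_bar; the one meant has the colours described above.

How it is judged:
On the way, in this order (a step that is already met when the one before it is completed fails the run):
1. the brass bar lies seated in both V-blocks, let go (x of brass_bar_center in the frame of seat between -0.02 and 0.02 m and y of brass_bar_center in the frame of seat between -0.004 and 0.004 m and z of brass_bar_center in the frame of seat between -0.005 and 0.005 m and angle between the x axis of brass_bar and the x axis of seat, either way round below 0.06 rad and contact force between the fingers and brass_bar below 0.1 N and linear speed of brass_bar below 0.03 m/s), for 0.2 s.
2. the carriage is pushed home into the detent (value of joint carriage above 0.106 m), for 0.2 s.
At the end, for the whole second after the job is handed in: The brass bar lies in both V-blocks, released and at rest: its centre within 20 mm of the seat along the slide, 4 mm across and 5 mm in height, its axis within 0.06 rad of the slide; the carriage is past the detent, within 4 mm of its end stop (joint above 0.106), at rest (all of step 1 and value of joint carriage above 0.106 m and velocity of joint carriage between -0.01 and 0.01 m/s); the robot touches nothing.
It fails at once if the scope or its lens is touched (over 2 N) (contact force between scope and anything else above 2 N).
It fails at once if the brass bar is let go more than 25 mm above its seat (centre higher than 85 mm over the table with no finger on it) (height (world z) of brass_bar_center above 0.085 m and contact force between the fingers and brass_bar below 0.05 N).
It fails at once if one of the other two bars is moved more than 30 mm (distance of any of dark_bar_center, pale_bar_center from where it was at the start of the episode above 0.03 m).
It fails at once if the objective, a mount or the jar is moved more than 30 mm (distance of any of objective, mount_a, mount_b, jar from where it was at the start of the episode above 0.03 m).
It also fails if it takes over 54 s, if anything falls off the work surface, if the arm or the gripper's body presses on something with over 40 N, if the wrist force passes 120 N, or if a joint passes its speed limit or range.

### The arm

A 7-joint arm with a two-finger parallel gripper is mounted at the origin on the work surface. World frame = base frame: x ahead of the robot, y to its left, z up, the work surface at z = 0. Lengths are in m, angles in rad, forces in N, time in s.
With the tool pointing down it reaches from about 0.35 to 0.9 m from the base axis. Payload 8.1 kg.
Tool frame: the origin (TCP) lies at the very end of the fingers, on their centre line; the grasp point (between the pads) lies 19 mm behind it (arm.tcp_to_grasp is the z of the grasp point in the tool frame, in m); z points along the fingers, y is the line along which they close (so a half turn about z gives the same grasp; the last joint's range is limited). The gripper opens to 92 mm and grips with 3 to 60 N. Pads are 19 mm wide; open, the fingers measure 130 mm over their backs; the gripper's body (75 mm by 190 mm) begins 47 mm behind the grasp point.
Start: joints at [-1.333, 0.434, 0.025, 1.573, -0.012, 1.134, -0.075], TCP at [0.209, 0.589, 0.227] pointing down, gripper open.
Joint ranges: [-2.62, 2.62], [-0.44, 2.09], [-1.27, 1.32], [0.08, 2.57], [-1.32, 4.46], [0.12, 2], [-2.74, 2.74]. Speed limits (rad/s): [2.22, 2.22, 3.01, 3.01, 3.14, 3.14, 3.14].

### API

Orientations are given as a rotation vector (axis times angle).
In Python, from cell import readout, vision, sign_off, arm gives the robot as it stands. The module is installed in compiled form; this text tells all that it offers.
- The arm moves only by the shell command python3 -m creep 'ROWS' [FORCE]. ROWS is JSON, a list of rows, each a list of 5 numbers: the shift along the tool's x, y, z in units of 4 cm (1.0 is 4 cm), then the turn about the tool's z in units of 4 degrees (1.0 is 4 degrees), then the opening, from 0 (shut) to 1 (fully open). A call has 1 to 12 rows; each row shifts and turns the commanded pose from where the row before left it, along the tool's axes as they then stand; what a row does not reach is not made up. A row lasts 1/8 s, in which the tool goes at most 62.5 mm and 10.7 degrees, less where a joint would pass 70% of its speed; a pose out of reach is approached as far as the arm can. A call with a number of a shift or a turn outside -1 to 1 is refused whole. A call with a gripper value outside its range is refused whole. The fingers move at their own pace and stop on an object; FORCE is the grip in N (left out, the last holds). Time passes only in rows, so rows that do not move let the fingers close. It gives the time, the measured TCP pose, the force, the opening and the grip force at its end, in the units of the state.
- readout.observe(): the state, without advancing time (a new reading comes with each control period).
- vision.get_image(name): name is "scene" or "top" or "wrist"; returns a dict with "pixels" (400x640x3 uint8, blue, green, red), "z_map" (400x640 float32, m along the optical axis (not along the pixel's ray), 0 where there is no reading), "camera_matrix" (3x3 intrinsics, pixels), "position" and "rotation" of the camera in the world. Camera axes: x right, y up, looking along -z (the intrinsics and any distortion apply to the point x, -y, -z); pixel columns grow to the right and rows downward; lengths in m; the calibration is good to about 2 mm. A picture is of the moment at which its call begins.
- sign_off(): hands the job in; it is judged then, once.
The state is a dict: "clock": time; "joints": joint angles; "dq": joint speeds; "joint_efforts": joint torques, N m; "position": TCP position; "ee_rot": TCP orientation; "force": force on the tool from outside, world axes, zero at the start; "ft_torque": the same for the moment, N m; "width": opening from 0.0 (shut) to 1.0 (fully open); "gripper_force": force on a finger pad.
Only numpy, scipy, OpenCV 4.12 (cv2) and the standard library are available. Lean on these libraries where they do the work, as an engineer would, in place of code of your own. Each camera call takes 0.05 s, during which the arm holds its last target. There are 200 camera calls.

## Working session

There is one attempt and no reset: what is moved stays moved. The work goes in short steps, Python scripts to look and compute and a shell command to move; the robot and the scene stay as the last step left them, time stands still between calls to the robot, and variables do not carry over. Pictures are saved under pics/ and viewed, at most 10 in all, crops included, and the job is handed in when it is done.

```bash
mkdir -p pics
cat > h.py <<'E'
import numpy as np, cv2
from cell import readout, vision, sign_off, arm
def grab(n,f=None):
    d=vision.get_image(n); np.savez(''+n+'.npz',**{k:np.asarray(v) for k,v in d.items()})
    if f: cv2.imwrite('pics/'+f,d['pixels'])
    return d
def load(n): return dict(np.load(''+n+'.npz'))
def cloud(d):
    K=d['camera_matrix'];z=d['z_map'];v,u=np.mgrid[:z.shape[0],:z.shape[1]]
    P=np.stack([(u-K[0,2])/K[0,0]*z,-(v-K[1,2])/K[1,1]*z,-z],-1)
    R=np.asarray(d['rotation'])
    W=P@R.T+d['position']; W[z==0]=np.nan
    return W
E
python3 - <<'E'
from h import *
for n in('top','scene'):
    d=grab(n,n+'0.png'); print(n,d['position'],d['rotation'],d['camera_matrix'],{k:np.shape(v) for k,v in d.items()})
s=readout.observe();print(s,arm.tcp_to_grasp)
E
```

```text
top [ 0.33881251 -0.06997856  1.19844121] [ 0.16171698 -0.16776069 -1.57812747] [[431.71174243   0.         318.23070924]
 [  0.         431.71174243 199.91835911]
 [  0.           0.           1.        ]] {'pixels': (400, 640, 3), 'z_map': (400, 640), 'camera_matrix': (3, 3), 'position': (3,), 'rotation': (3,)}
scene [1.28245076 0.64481838 0.86892129] [0.43980872 1.04794487 2.19452117] [[515.623343     0.         318.19403204]
 [  0.         515.623343   197.88966526]
 [  0.           0.           1.        ]] {'pixels': (400, 640, 3), 'z_map': (400, 640), 'camera_matrix': (3, 3), 'position': (3,), 'rotation': (3,)}
{'clock': 0.1, 'joints': array([-1.33258067,  0.43514573,  0.02501313,  1.57399773, -0.01154932,
        1.13399427, -0.07507364]), 'dq': array([-4.86786770e-04, -9.77439372e-04, -1.22645150e-03, -2.89001439e-03,
        7.72431490e-05, -1.19293703e-04,  1.85709737e-04]), 'joint_efforts': array([ 3.19370854e-03, -6.69123816e+01,  9.87966210e-01, -3.15145218e+01,
       -6.05212105e-02,  3.74201545e-02,  6.64868276e-05]), 'position': array([0.20884662, 0.58859581, 0.22603187]), 'ee_rot': array([-5.32845168e-01, -3.09602501e+00,  2.20097936e-03]), 'force': array([-0.09110056, -0.05617935,  0.67763673]), 'ft_torque': array([0.00686091, 0.01142265, 0.01869053]), 'gripper_force': 0.0, 'width': 1.0010703245203296} -0.0188
```

```bash
sed -i "s/R=np.asarray(d\['rotation'\])/R=cv2.Rodrigues(np.asarray(d['rotation'],float))[0]/" h.py; echo ok
```

```text
ok
```

View pics/top0.png

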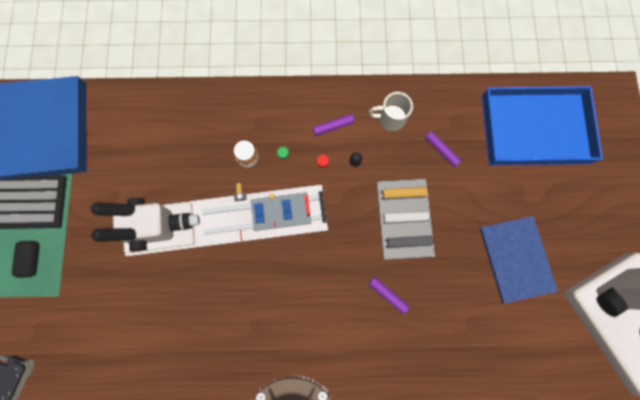

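View pics/scene0.png

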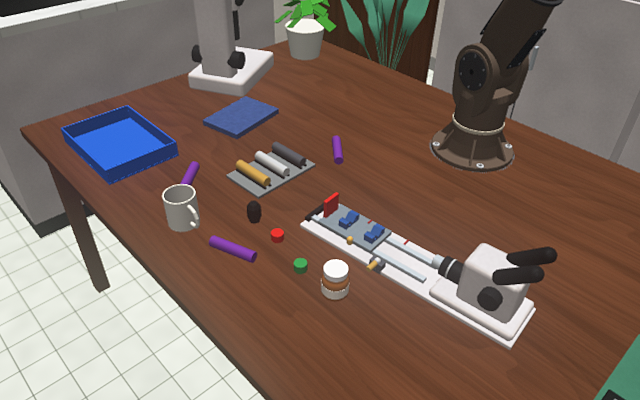

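Top view: the rack's bars are brass (405,193), pale (407,217) and dark (410,241). The purple cylinders at (333,125), (443,148) and (389,296) have the same shape but the wrong colour. Only the bar at (405,193) is yellow brass. The slide has its scope at the left (150,220), V-blocks at (259,213) and (287,209), and the red plate at (308,205).

Run:
```python
from h import *
d=load('top');W=cloud(d);p=d['pixels']
hsv=cv2.cvtColor(p,cv2.COLOR_BGR2HSV);H,S,V=[hsv[...,i].astype(int) for i in range(3)]
def box(a):
    m=np.zeros(H.shape,bool);m[a[1]:a[3],a[0]:a[2]]=1;return m
def rep(n,m):
    P=W[m];P=P[~np.isnan(P[:,0])]
    c=P[:,:2].mean(0);r=cv2.minAreaRect(P[:,:2].astype(np.float32))
    vt=np.linalg.svd(P[:,:2]-c,full_matrices=False)[2][0]
    v,u=np.nonzero(m)
    print(n,m.sum(),'px',u.mean().round(1),v.mean().round(1),'mean',P.mean(0).round(4),'zmax/min',np.nanpercentile(P[:,2],[2,50,98]).round(4),'rect',np.round(r[0],4),np.round(r[1],4),round(r[2],1),'ang',round(np.degrees(np.arctan2(vt[1],vt[0])),2))
zz=np.nan_to_num(W[...,2])
rep('brass',box((375,180,435,203))&(S>120)&(V>120)&(H>12)&(H<30))
rep('brassTop',box((375,180,435,203))&(zz>.03))
rep('paleTop',box((375,205,437,228))&(zz>.03))
rep('darkTop',box((375,231,440,252))&(zz>.03))
rep('rack',box((370,172,440,265))&(zz>.006)&(zz<.02))
bl=box((248,195,300,228))&(H>100)&(H<125)&(S>120)
rep('blueL',bl&box((0,0,273,400)));rep('blueR',bl&box((273,0,640,400)))
rep('red',box((300,190,318,222))&((H<8)|(H>172))&(S>140))
rep('base',box((118,180,332,260))&(zz>.007)&(zz<.017))
rep('table',box((200,300,280,340)))
rep('scope',box((90,190,205,260))&(zz>.04))
rep('carr',box((245,185,315,235))&(zz>.025)&(zz<.04))
c=cv2.resize(p[170:265,230:440],None,fx=3.8,fy=3.8,interpolation=cv2.INTER_CUBIC);cv2.imwrite('pics/crop1.png',c)
```

```text
brass 379 px 405.4 192.5 mean [ 0.6027 -0.3165  0.0405] zmax/min [0.027  0.0421 0.0476] rect [ 0.6046 -0.3244] [0.0286 0.1366] 6.8 ang -86.75
brassTop 430 px 404.9 191.9 mean [ 0.6042 -0.3151  0.041 ] zmax/min [0.0314 0.0417 0.0476] rect [ 0.6056 -0.3155] [0.0276 0.1202] 2.9 ang 92.72
paleTop 442 px 406.0 216.1 mean [ 0.5365 -0.3144  0.0411] zmax/min [0.0312 0.0417 0.0471] rect [ 0.5381 -0.3149] [0.0278 0.1206] 3.1 ang 92.57
darkTop 454 px 410.0 240.8 mean [ 0.4692 -0.3212  0.0414] zmax/min [0.0314 0.0419 0.0479] rect [ 0.47   -0.3217] [0.0274 0.12  ] 2.8 ang 92.76
rack 2253 px 404.2 219.4 mean [ 0.5334 -0.3153  0.0095] zmax/min [0.0062 0.0093 0.0157] rect [ 0.5369 -0.3112] [0.2219 0.1834] 3.1 ang -176.66
blueL 134 px 258.7 212.5 mean [0.5507 0.0855 0.0483] zmax/min [0.038  0.0497 0.0548] rect [0.5505 0.0854] [0.0503 0.0197] 8.7 ang -171.32
blueR 131 px 286.4 208.8 mean [0.5597 0.0105 0.0486] zmax/min [0.0386 0.0495 0.0556] rect [0.559  0.0107] [0.0492 0.0192] 5.9 ang -173.53
red 42 px 306.7 204.4 mean [ 0.5643 -0.0453  0.0821] zmax/min [0.068  0.0832 0.0869] rect [ 0.5651 -0.0452] [0.0449 0.0059] 6.5 ang -173.12
base 3249 px 243.7 219.8 mean [0.5378 0.1315 0.0114] zmax/min [0.0074 0.0113 0.016 ] rect [0.5182 0.1811] [0.1753 0.5584] 6.6 ang 98.48
table 3200 px 239.5 319.5 mean [ 0.2689  0.1392 -0.0007] zmax/min [-0.0055 -0.0007  0.0039] rect [0.2691 0.1401] [0.2158 0.1015] 89.2 ang -91.47
scope 3464 px 140.6 222.4 mean [0.5141 0.3665 0.1317] zmax/min [0.0576 0.1382 0.1985] rect [0.5208 0.3517] [0.1367 0.2186] 6.1 ang -83.42
carr 1498 px 280.6 210.8 mean [0.5574 0.0276 0.0332] zmax/min [0.0278 0.0331 0.0383] rect [0.5578 0.0311] [0.1039 0.192 ] 0.4 ang 95.42
```

View pics/crop1.png

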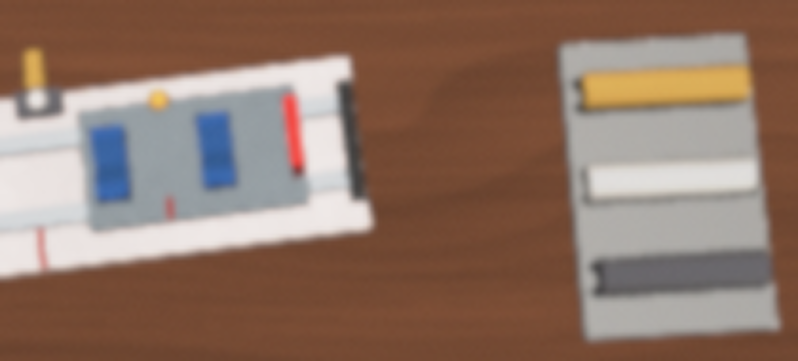

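The crop shows the yellow bar at (665,88), the top place in the rack. It is the brass bar; pale is below at (672,178) and dark at (682,270). The measurements fit: bar 120 x 28 mm with its top at 47 mm, seat about (0.555, 0.048), slide heading about 96.6°. I'm moving: lift and turn first.

```bash
cat >> h.py <<'E'
def go(x,y,z,yaw=None):
    """shift in tool axes (units) to reach TCP target; turn so that the tool y axis has heading yaw (deg, mod 180)"""
    s=readout.observe();R=cv2.Rodrigues(np.asarray(s['ee_rot'],float))[0]
    h=np.degrees(np.arctan2(R[1,1],R[0,1])); t=0
    if yaw is not None:
        t=-((yaw-h+90)%180-90)
    a=np.radians(t); Rz=np.array([[np.cos(a),-np.sin(a),0],[np.sin(a),np.cos(a),0],[0,0,1]])
    D=np.array([x,y,z])-s['position']
    print('t',round(s['clock'],2),'pos',s['position'].round(4),'yhead',round(h,2),'tilt',R[:,2].round(3),'turn',round(t/4,2),'shift before turn',(R.T@D/.04).round(3),'after turn',((R@Rz).T@D/.04).round(3),'q',s['joints'].round(2),'F',s['force'].round(1))
E
python3 -m creep '[[0,0,-1,1,0.5],[0,0,-1,1,0.5],[0,0,-1,1,0.5],[0,0,0,1,0.5],[0,0,0,1,0.5],[0,0,0,1,0.5],[0,0,0,1,0.5],[0,0,0,1,0.5],[0,0,0,1,0.5],[0,0,0,1,0.5],[0,0,0,1,0.5],[0,0,0,1,0.5]]' 20
python3 -m creep '[[0,0,0,1,0.5],[0,0,0,1,0.5],[0,0,0,1,0.5],[0,0,0,1,0.5],[0,0,0,1,0.5],[0,0,0,0,0.5]]'
python3 -c "
from h import *
go(.605,-.3155,.20,2.7)"
```

```text
clock: 1.6
position: [0.2088, 0.5888, 0.3462]
ee_rot: [1.749, 2.609, -0.001]
force: [-0.6, 0.7, -0.0]
width: 0.499
gripper_force: 0.0
clock: 2.35
position: [0.2088, 0.5889, 0.3463]
ee_rot: [2.172, 2.269, -0.001]
force: [-0.1, -0.4, -0.0]
width: 0.499
gripper_force: 0.0
t 2.35 pos [0.2088 0.5889 0.3463] yhead 2.5 tilt [-0.    -0.001 -1.   ] turn -0.05 shift before turn [-23.016   8.911   3.676] after turn [-23.048   8.83    3.676] q [-1.5   0.37  0.27  1.39 -0.1   1.39 -1.18] F [-0.1 -0.4 -0. ]
```

```bash
python3 -m creep '[[-0.95,0.37,0,0,0.5],[-0.95,0.37,0,0,0.5],[-0.95,0.37,0,0,0.5],[-0.95,0.37,0,0,0.5],[-0.95,0.37,0,0,0.5],[-0.95,0.37,0,0,0.5],[-0.95,0.37,0,0,0.5],[-0.95,0.37,0,0,0.5],[-0.95,0.37,0,0,0.5],[-0.95,0.37,0,0,0.5],[-0.95,0.37,0,0,0.5],[-0.95,0.37,0,0,0.5]]'
python3 -m creep '[[-0.95,0.37,0.3,0,0.5],[-0.95,0.37,0.3,0,0.5],[-0.95,0.37,0.3,0,0.5],[-0.95,0.37,0.3,0,0.5],[-0.95,0.37,0.3,0,0.5],[-0.95,0.37,0.3,0,0.5],[-0.95,0.37,0.3,0,0.5],[-0.95,0.37,0.3,0,0.5],[-0.95,0.37,0.3,0,0.5],[-0.95,0.37,0.3,0,0.5],[-0.95,0.37,0.3,0,0.5],[-0.95,0.37,0.3,0,0.5]]'
python3 -m creep '[[0,0,0,0,0.5],[0,0,0,0,0.5]]'
python3 - <<'E'
from h import *
go(.605,-.3155,.08,2.7)
d=grab('wrist','w1.png');W=cloud(d);z=np.nan_to_num(W[...,2]);p=d['pixels']
hsv=cv2.cvtColor(p,cv2.COLOR_BGR2HSV);H,S,V=[hsv[...,i].astype(int) for i in range(3)]
m=(H>12)&(H<30)&(S>110)&(V>90)&(z>.025)&(z<.055)
n,l,st,c=cv2.connectedComponentsWithStats(m.astype(np.uint8))
for i in range(1,n):
    if st[i,4]<300: continue
    P=W[l==i];r=cv2.minAreaRect(P[:,:2].astype(np.float32));print(c[i],st[i],P.mean(0),np.nanpercentile(P[:,2],98),r)
E
```

```text
clock: 3.85
position: [0.4063, 0.1398, 0.3468]
ee_rot: [-2.171, -2.271, -0.001]
force: [0.1, 0.4, 0.2]
width: 0.498
gripper_force: 0.0
clock: 5.35
position: [0.6036, -0.3078, 0.2019]
ee_rot: [-2.17, -2.271, -0.0]
force: [-0.2, 0.0, -0.2]
width: 0.501
gripper_force: 0.0
clock: 5.6
position: [0.6029, -0.3063, 0.2024]
ee_rot: [-2.171, -2.269, -0.0]
force: [0.5, 0.5, 0.1]
width: 0.499
gripper_force: 0.0
t 5.6 pos [ 0.6029 -0.3063  0.2024] yhead 2.52 tilt [-0.001  0.001 -1.   ] turn -0.04 shift before turn [-0.234  0.043  3.06 ] after turn [-0.235  0.043  3.06 ] q [-0.06  0.62  0.76  1.51 -0.45  1.19  0.81] F [0.5 0.5 0.1]
[316.02296739 191.59898944] [ 305  140   23  105 2177] [ 0.60609527 -0.31284274  0.04381779] 0.04679104423656921 ((0.6064074635505676, -0.315899133682251), (0.02511453442275524, 0.12003297358751297), 2.011317014694214)
```

View pics/w1.png

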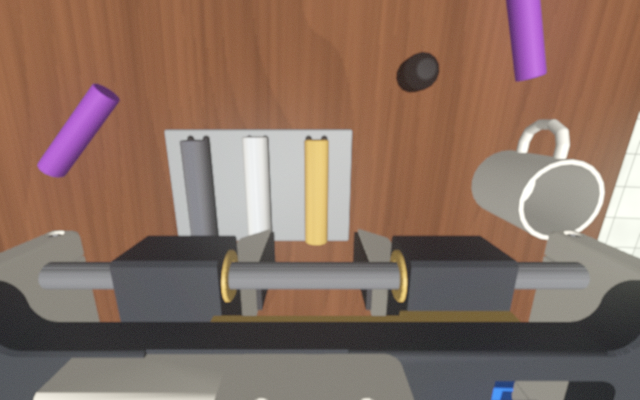

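The wrist view shows the brass bar at (316,191), lying between the open fingers. It agrees with the top view to about 1 mm: centre (0.606, -0.316). Descending.

```bash
python3 -m creep '[[-0.24,0.06,0,0,0.5],[0,0,0.9,0,0.5],[0,0,0.9,0,0.5],[0,0,0.9,0,0.5],[0,0,0.6,0,0.5],[0,0,0.3,0,0.5],[0,0,0,0,0.5]]'
python3 -c "
from h import *
go(.6055,-.316,.016,2.5)"
```

```text
clock: 6.52
position: [0.6059, -0.316, 0.0586]
ee_rot: [-2.172, -2.269, 0.0]
force: [0.1, -0.8, 0.1]
width: 0.5
gripper_force: 0.0
t 6.53 pos [ 0.6059 -0.316   0.0586] yhead 2.5 tilt [-0.  0. -1.] turn -0.0 shift before turn [ 1.000e-03 -1.000e-02  1.066e+00] after turn [ 1.000e-03 -1.000e-02  1.066e+00] q [ 0.01  0.77  0.66  1.62 -0.56  0.95  0.91] F [ 0.1 -0.8  0.1]
```

```bash
python3 -m creep '[[0,0,0.3,0,0.5],[0,0,0.3,0,0.5],[0,0,0.3,0,0.5],[0,0,0.15,0,0.5],[0,0,0,0,0.5],[0,0,0,0,0.2],[0,0,0,0,0.1],[0,0,0,0,0.1],[0,0,0,0,0.1],[0,0,0,0,0.1],[0,0,0,0,0.1]]' 40
python3 -m creep '[[0,0,0,0,0.1],[0,0,-0.2,0,0.1],[0,0,-0.3,0,0.1],[0,0,-0.5,0,0.1],[0,0,-0.8,0,0.1],[0,0,-0.8,0,0.1],[0,0,-0.5,0,0.1],[0,0,0,0,0.1]]'
python3 - <<'E'
from h import *
go(.555,.048,.14,6.6)
d=grab('scene','s1.png');cv2.imwrite('pics/s1.png',cv2.resize(d['pixels'][60:320,180:580],None,fx=2,fy=2))
E
```

```text
clock: 7.9
position: [0.6059, -0.3165, 0.0171]
ee_rot: [2.173, 2.268, 0.0]
force: [-1.6, 1.2, 6.3]
width: 0.295
gripper_force: 40.0
clock: 8.9
position: [0.6067, -0.3169, 0.1427]
ee_rot: [2.171, 2.267, 0.002]
force: [0.3, -0.5, -6.8]
width: 0.295
gripper_force: 40.0
t 8.9 pos [ 0.6067 -0.3169  0.1427] yhead 2.47 tilt [ 0.003 -0.001 -1.   ] turn -1.03 shift before turn [ 9.171 -0.898  0.052] after turn [ 9.211 -0.235  0.052] q [-0.03  0.69  0.72  1.55 -0.49  1.09  0.86] F [ 0.3 -0.5 -6.8]
```

View pics/s1.png

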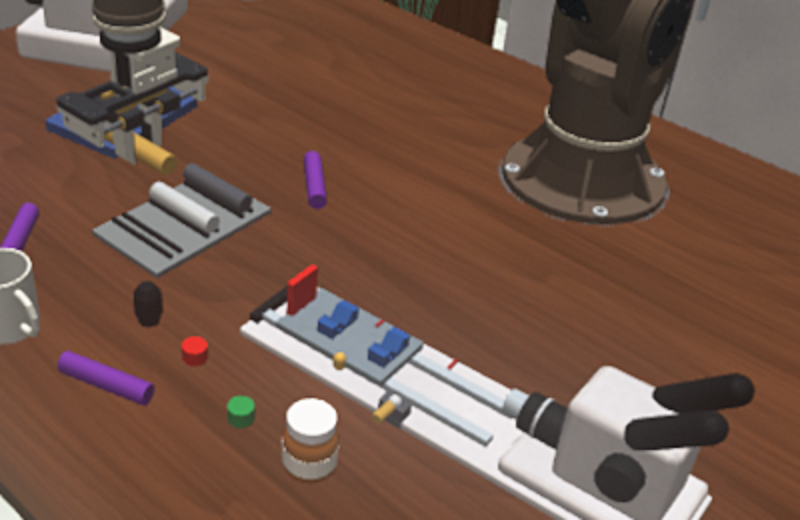

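The bar is held (in the crop at about (155,150)) and the rack place is empty. Carrying it over the seat.

```bash
python3 -m creep '[[0,0,0,-1,0.1],[0.5,0,0,0,0.1],[0.9,-0.03,0,0,0.1],[0.9,-0.03,0,0,0.1],[0.9,-0.03,0,0,0.1],[0.9,-0.03,0,0,0.1],[0.9,-0.03,0,0,0.1],[0.9,-0.03,0,0,0.1],[0.9,-0.03,0,0,0.1],[0.9,-0.03,0,0,0.1],[0.9,0,0,0,0.1],[0.6,0,0,0,0.1]]'
python3 -m creep '[[0,0,0,0,0.1],[0,0,0,0,0.1],[0,0,0,0,0.1]]'
python3 - <<'E'
from h import *
go(.555,.048,.1,6.6)
for n in('wrist','top','scene'):
    d=grab(n,n+'2.png');W=cloud(d);z=np.nan_to_num(W[...,2]);p=d['pixels']
    hsv=cv2.cvtColor(p,cv2.COLOR_BGR2HSV);H,S,V=[hsv[...,i].astype(int) for i in range(3)]
    near=np.hypot(W[...,0]-.555,W[...,1]-.048)<.2
    for nm,m in(('brass',(H>12)&(H<30)&(S>110)&(V>60)&(z>.1)&(z<.2)&near),('blue',(H>100)&(H<125)&(S>120)&(z>.036)&(z<.06)&near),('red',((H<8)|(H>172))&(S>140)&(z>.036)&(z<.09)&near)):
        k,l,st,c=cv2.connectedComponentsWithStats(m.astype(np.uint8))
        for i in range(1,k):
            if st[i,4]<40: continue
            P=W[l==i];r=cv2.minAreaRect(P[:,:2].astype(np.float32));print(n,nm,c[i].round(),st[i,4],P.mean(0).round(4),np.nanpercentile(P[:,2],[2,98]).round(4),np.round(r[0],4),np.round(r[1],4),round(r[2],1))
E
```

```text
clock: 10.45
position: [0.5533, 0.0514, 0.1396]
ee_rot: [-2.089, -2.344, 0.001]
force: [0.3, 0.4, -5.5]
width: 0.298
gripper_force: 40.0
clock: 10.82
position: [0.5547, 0.0473, 0.1406]
ee_rot: [2.094, 2.341, -0.001]
force: [0.4, -0.2, -5.6]
width: 0.296
gripper_force: 40.0
t 10.82 pos [0.5547 0.0473 0.1406] yhead 6.37 tilt [-0. -0. -1.] turn -0.06 shift before turn [0.017 0.01  1.015] after turn [0.017 0.01  1.015] q [-0.72  0.5   0.77  1.89 -0.42  0.93  0.36] F [ 0.4 -0.2 -5.6]
wrist brass [313. 204.] 6002 [0.5514 0.0805 0.1669] [0.161 0.17 ] [0.5517 0.0776] [0.0301 0.0605] 6.9
wrist brass [314. 303.] 1228 [0.5576 0.0279 0.167 ] [0.161 0.17 ] [0.5581 0.0266] [0.0265 0.0209] 5.2
wrist blue [344. 159.] 85 [0.5764 0.0893 0.0526] [0.0513 0.0537] [0.5765 0.0892] [0.0027 0.0212] 6.9
wrist red [341. 305.] 94 [ 0.5898 -0.039   0.07  ] [0.0483 0.0831] [ 0.5894 -0.039 ] [0.0051 0.0022] 2.4
top brass [286. 201.] 102 [0.557  0.0024 0.1656] [0.1583 0.1712] [0.5574 0.0032] [0.0227 0.028 ] 7.2
top blue [287. 213.] 71 [0.5483 0.0093 0.048 ] [0.0385 0.0575] [0.5485 0.0091] [0.0293 0.0193] 9.1
top red [307. 204.] 42 [ 0.5643 -0.0453  0.082 ] [0.0704 0.0867] [ 0.5646 -0.0453] [0.0454 0.0059] 6.5
scene brass [377. 194.] 320 [0.5567 0.086  0.1619] [0.147  0.1707] [0.5527 0.0792] [0.0289 0.0635] 6.0
scene blue [349. 218.] 137 [0.5617 0.0128 0.0493] [0.0396 0.0559] [0.5626 0.0121] [0.0522 0.0252] 4.1
scene blue [375. 231.] 147 [0.5527 0.0884 0.0497] [0.0398 0.0555] [0.5542 0.0877] [0.0532 0.0231] 6.3
scene red [331. 204.] 255 [ 0.572  -0.0413  0.065 ] [0.0372 0.086 ] [ 0.5693 -0.0429] [0.052  0.0115] 5.5
```

View pics/wrist2.png

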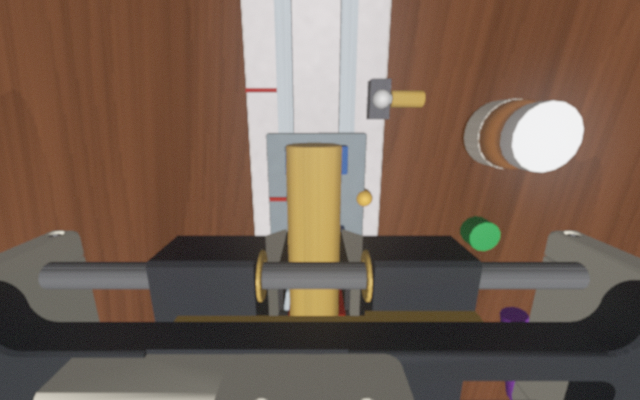

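The bar hangs over the carriage at (313,204), in line with it. The front end at row 145 puts the bar centre at y≈0.048, which is on the seat. Lowering it most of the way.

```bash
python3 -m creep '[[0.02,0.02,0.4,-0.06,0.1],[0,0,0.6,0,0.1],[0,0,0.5,0,0.1],[0,0,0.3,0,0.1],[0,0,0.2,0,0.1],[0,0,0,0,0.1],[0,0,0,0,0.1]]'
python3 -m creep '[[0,0,0.1,0,0.1],[0,0,0.1,0,0.1],[0,0,0.05,0,0.1],[0,0,0,0,0.1]]'
python3 -c "
from h import *
go(.5557,.048,.0446,6.6)"
```

```text
clock: 11.85
position: [0.5561, 0.0492, 0.0612]
ee_rot: [2.087, 2.347, 0.001]
force: [0.2, 0.4, -6.2]
width: 0.298
gripper_force: 40.0
clock: 12.35
position: [0.5555, 0.0492, 0.0506]
ee_rot: [-2.087, -2.348, 0.0]
force: [0.3, 0.7, -5.7]
width: 0.295
gripper_force: 40.0
t 12.35 pos [0.5555 0.0492 0.0506] yhead 6.71 tilt [-0. -0. -1.] turn 0.03 shift before turn [-0.03   0.002  0.149] after turn [-0.03   0.002  0.149] q [-0.64  0.61  0.66  1.96 -0.54  0.75  0.46] F [ 0.3  0.7 -5.7]
```

```bash
python3 -m creep '[[0,0,0.05,0,0.1],[0,0,0.05,0,0.1],[0,0,0,0,0.1],[0,0,0,0,0.1]]'
python3 -m creep '[[0,0,0.04,0,0.1],[0,0,0.03,0,0.1],[0,0,0,0,0.1],[0,0,0,0,0.1]]'
python3 -c "
from h import *
go(.5557,.048,.0446,6.6)"
```

```text
clock: 12.85
position: [0.5556, 0.0492, 0.0467]
ee_rot: [-2.088, -2.348, 0.0]
force: [-0.9, -1.1, -5.8]
width: 0.296
gripper_force: 40.0
clock: 13.35
position: [0.5568, 0.0492, 0.0451]
ee_rot: [2.087, 2.346, 0.004]
force: [-0.6, 0.3, 9.5]
width: 0.294
gripper_force: 40.0
t 13.35 pos [0.5568 0.0492 0.0451] yhead 6.69 tilt [ 0.002  0.001 -1.   ] turn 0.02 shift before turn [-0.026 -0.031  0.014] after turn [-0.026 -0.031  0.014] q [-0.63  0.62  0.65  1.96 -0.55  0.74  0.47] F [-0.6  0.3  9.5]
```

Contact: the vertical force turned up to +9.5 N at the seat's height, and the groove drew the bar 1 mm over. Following that, easing the grip and opening.

```bash
python3 -m creep '[[0,0.03,0,0,0.1],[0,0,0,0,0.1]]' 3
python3 -m creep '[[0,0,0,0,0.1],[0,0,0,0,0.1],[0,0,0,0,0.35],[0,0,0,0,0.42],[0,0,0,0,0.5],[0,0,0,0,0.5],[0,0,0,0,0.5]]'
python3 - <<'E'
from h import *
go(.5557,.048,.15,6.6)
d=grab('scene','s3.png');cv2.imwrite('pics/s3.png',cv2.resize(d['pixels'][130:290,270:470],None,fx=3.5,fy=3.5,interpolation=cv2.INTER_CUBIC))
E
```

```text
clock: 13.6
position: [0.5568, 0.0492, 0.0442]
ee_rot: [-2.088, -2.347, -0.0]
force: [-2.6, -0.7, 3.7]
width: 0.303
gripper_force: 3.0
clock: 14.48
position: [0.5568, 0.0493, 0.0439]
ee_rot: [2.088, 2.348, 0.0]
force: [-0.1, 0.3, 0.1]
width: 0.5
gripper_force: 0.0
t 14.47 pos [0.5568 0.0493 0.0439] yhead 6.71 tilt [ 0. -0. -1.] turn 0.03 shift before turn [-0.03  -0.032 -2.652] after turn [-0.03  -0.032 -2.652] q [-0.63  0.63  0.65  1.96 -0.55  0.74  0.47] F [-0.1  0.3  0.1]
```

View pics/s3.png

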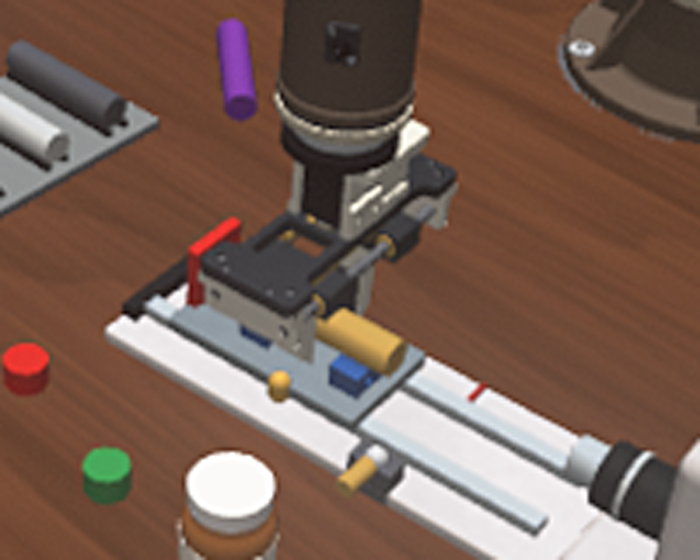

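The bar lies in both V-blocks, front end at (380,345), with the fingers clear of it. Rising, then measuring.

```bash
python3 -m creep '[[0,0,-0.2,0,0.5],[0,0,-0.4,0,0.5],[0,0,-0.8,0,0.5],[0,0,-0.8,0,0.5],[-0.4,0,-0.4,0,0.5],[-0.8,0,0,0,0.3],[-0.8,0,0,0,0],[-0.8,0,0,0,0],[-0.8,0,0,0,0],[0,0,0,0,0],[0,0,0,0,0]]'
python3 - <<'E'
from h import *
go(.572,-.086,.055,6.6)
for n in('top','scene'):
    d=grab(n,n+'4.png');W=cloud(d);z=np.nan_to_num(W[...,2]);p=d['pixels']
    hsv=cv2.cvtColor(p,cv2.COLOR_BGR2HSV);H,S,V=[hsv[...,i].astype(int) for i in range(3)]
    near=np.hypot(W[...,0]-.555,W[...,1]-.048)<.2
    for nm,m in(('brass',(H>12)&(H<30)&(S>110)&(V>60)&(z>.05)&(z<.2)&near),('blue',(H>100)&(H<125)&(S>120)&(z>.036)&(z<.06)&near),('red',((H<8)|(H>172))&(S>140)&(z>.036)&(z<.09)&near)):
        k,l,st,c=cv2.connectedComponentsWithStats(m.astype(np.uint8))
        for i in range(1,k):
            if st[i,4]<15: continue
            P=W[l==i];r=cv2.minAreaRect(P[:,:2].astype(np.float32));print(n,nm,c[i].round(),st[i,4],P.mean(0).round(4),np.nanpercentile(P[:,2],[2,98]).round(4),np.round(r[0],4),np.round(r[1],4),round(r[2],1))
cv2.imwrite('pics/s4.png',cv2.resize(d['pixels'][130:290,270:470],None,fx=3.5,fy=3.5,interpolation=cv2.INTER_CUBIC))
E
```

```text
clock: 15.9
position: [0.5733, -0.0939, 0.1479]
ee_rot: [-2.088, -2.347, -0.0]
force: [0.2, 0.3, -0.1]
width: 0.006
gripper_force: 0.0
t 15.9 pos [ 0.5733 -0.0939  0.1479] yhead 6.67 tilt [-0.  0. -1.] turn 0.02 shift before turn [ 0.198 -0.009  2.322] after turn [ 0.198 -0.009  2.322] q [-0.45  0.52  0.76  1.82 -0.43  0.97  0.61] F [ 0.2  0.3 -0.1]
scene brass [363. 221.] 544 [0.5628 0.0562 0.0677] [0.0536 0.0763] [0.5591 0.0513] [0.0275 0.1218] 7.0
scene blue [344. 221.] 41 [0.5825 0.0146 0.0521] [0.0482 0.0549] [0.5825 0.0141] [0.0122 0.0249] 5.5
scene blue [369. 235.] 43 [0.5736 0.0899 0.0521] [0.0491 0.0552] [0.5735 0.0906] [0.0218 0.0166] 83.8
scene red [331. 204.] 255 [ 0.5721 -0.0413  0.0652] [0.0376 0.0863] [ 0.5688 -0.043 ] [0.0515 0.0136] 10.6
```

View pics/s4.png

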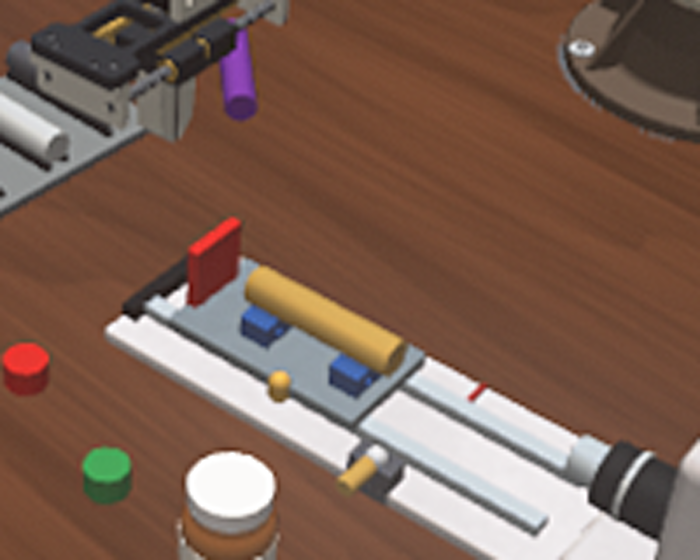

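The bar is seated in both V-blocks and about 1 mm off centre lengthwise: bar y=0.0513 against block middle 0.0499 in the same camera. Going down behind the plate with the fingers shut and starting the push.

```bash
python3 -m creep '[[0,0,0.7,0,0],[0,0,0.8,0,0],[0,0,0.6,0,0],[0,0,0.2,0,0],[0,0,0,0,0],[0.3,0,0,0,0],[0.3,0,0,0,0],[0.3,0,0,0,0],[0.3,0,0,0,0],[0.3,0,0,0,0],[0.3,0,0,0,0],[0,0,0,0,0]]'
python3 - <<'E'
from h import *
go(.572,-.086,.055,6.6)
d=grab('scene');W=cloud(d);z=np.nan_to_num(W[...,2]);p=d['pixels']
hsv=cv2.cvtColor(p,cv2.COLOR_BGR2HSV);H,S,V=[hsv[...,i].astype(int) for i in range(3)]
near=np.hypot(W[...,0]-.555,W[...,1]-.048)<.25
for nm,m in(('brass',(H>12)&(H<30)&(S>110)&(V>60)&(z>.05)&(z<.2)&near),('red',((H<8)|(H>172))&(S>100)&near)):
        k,l,st,c=cv2.connectedComponentsWithStats(m.astype(np.uint8))
        for i in range(1,k):
            if st[i,4]<5: continue
            P=W[l==i];r=cv2.minAreaRect(P[:,:2].astype(np.float32));print(nm,c[i].round(),st[i,4],P.mean(0).round(4),np.round(r[0],4),np.round(r[1],4),round(r[2],1))
E
```

```text
clock: 17.5
position: [0.5646, -0.0201, 0.0556]
ee_rot: [-2.084, -2.349, -0.0]
force: [-0.7, 0.3, 0.5]
width: 0.004
gripper_force: 0.0
t 17.5 pos [ 0.5646 -0.0201  0.0556] yhead 6.84 tilt [-0.001  0.001 -1.   ] turn 0.06 shift before turn [-1.658 -0.013  0.011] after turn [-1.658 -0.006  0.011] q [-0.52  0.62  0.67  1.94 -0.54  0.77  0.58] F [-0.7  0.3  0.5]
brass [325. 183.] 33 [ 0.6036 -0.031   0.1513] [ 0.609  -0.0297] [0.0428 0.0102] 19.6
brass [342. 194.] 14 [0.5925 0.0132 0.1381] [0.5924 0.0108] [0.0042 0.0153] 6.1
brass [378. 229.] 575 [0.5576 0.1014 0.0678] [0.555  0.0972] [0.028  0.1201] 6.9
red [345. 212.] 271 [0.566  0.0032 0.0645] [ 0.519  -0.0257] [0.1565 0.0286] 31.2
red [277. 235.] 181 [ 0.7093 -0.0861  0.0154] [ 0.7006 -0.0984] [0.0585 0.0325] 50.8
```

```bash
python3 -m creep '[[0.25,0,0,0,0],[0.25,0,0,0,0],[0.2,0,0,0,0],[0.1,0,0,0,0],[0.1,0,0,0,0]]'
python3 -m creep '[[0.1,0,0,0,0],[0.1,0,0,0,0]]'
python3 -m creep '[[0.1,0,0,0,0],[0.1,0,0,0,0]]'
python3 - <<'E'
from h import *
go(.572,-.086,.055,6.6)
d=grab('scene');W=cloud(d);z=np.nan_to_num(W[...,2]);p=d['pixels']
hsv=cv2.cvtColor(p,cv2.COLOR_BGR2HSV);H,S,V=[hsv[...,i].astype(int) for i in range(3)]
near=np.hypot(W[...,0]-.555,W[...,1]-.048)<.25
m=(H>12)&(H<30)&(S>110)&(V>60)&(z>.05)&(z<.09)&near
k,l,st,c=cv2.connectedComponentsWithStats(m.astype(np.uint8))
for i in range(1,k):
    if st[i,4]>200: P=W[l==i];print(cv2.minAreaRect(P[:,:2].astype(np.float32)))
E
```

```text
clock: 18.18
position: [0.5608, 0.0139, 0.0558]
ee_rot: [-2.087, -2.348, 0.0]
force: [0.2, -1.1, 0.1]
width: 0.007
gripper_force: 0.8
clock: 18.42
position: [0.5604, 0.0177, 0.0559]
ee_rot: [2.088, 2.341, -0.004]
force: [1.5, -13.9, -5.6]
width: 0.002
gripper_force: 6.5
clock: 18.68
position: [0.5592, 0.0277, 0.0559]
ee_rot: [2.089, 2.344, -0.002]
force: [0.3, -4.1, -2.3]
width: 0.007
gripper_force: 2.5
t 18.68 pos [0.5592 0.0277 0.0559] yhead 6.6 tilt [ 0.    -0.002 -1.   ] turn -0.0 shift before turn [-2.86  -0.009  0.027] after turn [-2.86  -0.009  0.027] q [-0.62  0.61  0.68  1.95 -0.55  0.77  0.5 ] F [ 0.3 -4.1 -2.3]
((0.5492995381355286, 0.14157673716545105), (0.026814782992005348, 0.12078502029180527), 5.805793762207031)
```

The force peaked at 14 N and then dropped, so it is at the crest of the detent. Pressing on gently to the stop.

```bash
python3 -m creep '[[0.08,0,0,0,0],[0,0,0,0,0]]'
python3 -m creep '[[0.08,0,0,0,0],[0,0,0,0,0]]'
```

```text
clock: 18.98
position: [0.5588, 0.0336, 0.056]
ee_rot: [-2.086, -2.348, -0.001]
force: [-0.3, 0.3, 0.4]
width: 0.003
gripper_force: 0.0
clock: 19.23
position: [0.5587, 0.0345, 0.0561]
ee_rot: [2.088, 2.345, -0.001]
force: [1.0, -5.1, -1.3]
width: 0.005
gripper_force: 2.6
```

```bash
python3 -m creep '[[0.06,0,0,0,0],[0,0,0,0,0]]'
python3 -m creep '[[-0.3,0,0,0,0],[-0.6,0,0,0,0],[-0.5,0,-0.5,0,0],[0,0,-1,0,0],[0,0,-1,0,0],[-0.5,0,-0.5,0,0],[-1,0,0,0,0],[-1,0,0,0,0],[0,0,0,0,0],[0,0,0,0,0]]'
python3 - <<'E'
from h import *
go(.572,-.086,.055,6.6)
d=grab('scene');W=cloud(d);z=np.nan_to_num(W[...,2]);p=d['pixels']
hsv=cv2.cvtColor(p,cv2.COLOR_BGR2HSV);H,S,V=[hsv[...,i].astype(int) for i in range(3)]
near=np.hypot(W[...,0]-.555,W[...,1]-.12)<.2
for nm,m in(('brass',(H>12)&(H<30)&(S>110)&(V>60)&(z>.05)&(z<.09)&near),('blue',(H>100)&(H<125)&(S>120)&(z>.036)&(z<.06)&near)):
    k,l,st,c=cv2.connectedComponentsWithStats(m.astype(np.uint8))
    for i in range(1,k):
        if st[i,4]>30: P=W[l==i];print(nm,c[i],np.nanpercentile(P[:,2],98),cv2.minAreaRect(P[:,:2].astype(np.float32)))
cv2.imwrite('pics/s5.png',cv2.resize(p[130:300,290:490],None,fx=3.5,fy=3.5,interpolation=cv2.INTER_CUBIC))
E
```

```text
clock: 19.48
position: [0.5587, 0.0345, 0.0562]
ee_rot: [2.088, 2.341, -0.003]
force: [2.8, -11.8, -2.6]
width: 0.003
gripper_force: 6.0
clock: 20.72
position: [0.5763, -0.1162, 0.1758]
ee_rot: [-2.087, -2.347, -0.001]
force: [-0.4, 0.1, 0.9]
width: 0.005
gripper_force: 0.0
t 20.73 pos [ 0.5763 -0.1162  0.1758] yhead 6.71 tilt [-0.     0.001 -1.   ] turn 0.03 shift before turn [ 0.758 -0.017  3.02 ] after turn [ 0.758 -0.019  3.02 ] q [-0.43  0.51  0.79  1.78 -0.41  1.03  0.63] F [-0.4  0.1  0.9]
brass [396.62684124 239.12438625] 0.07582475651245614 ((0.5485291481018066, 0.1488250494003296), (0.026923347264528275, 0.12101733684539795), 5.836170196533203)
blue [376.90697674 238.95348837] 0.05587048604792211 ((0.5712525248527527, 0.111930713057518), (0.02048073336482048, 0.012584572657942772), 88.76346588134766)
blue [404.93478261 254.36956522] 0.05517430562509501 ((0.5614079833030701, 0.1873009353876114), (0.015501651912927628, 0.021002978086471558), 1.7721548080444336)
```

View pics/s5.png

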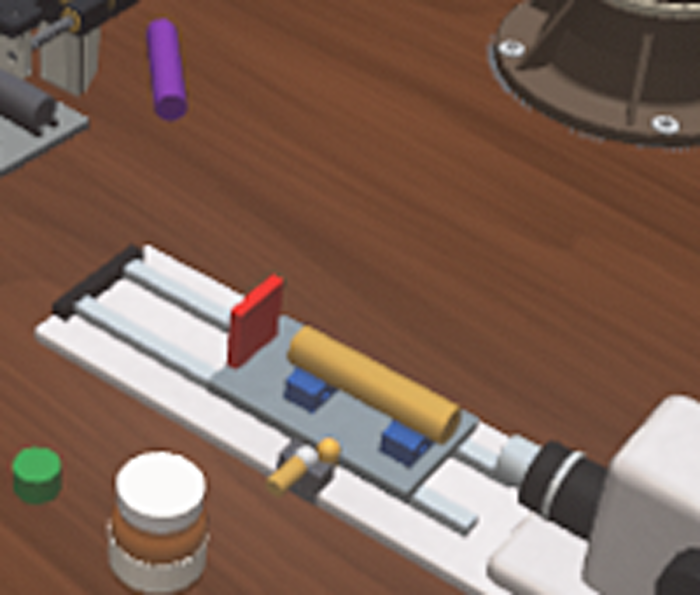

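The carriage is home: about 14 N at the crest, then no resistance as the spring pulled it on, then a solid stop (12 N with no further motion). The bar at (375,383) is still seated, with its middle 1 mm from the blocks' middle, and it is clear of the lens. The arm is clear of everything.

```bash
python3 -c "
from h import *
print(sign_off())"
```

```text
the job is handed in; nothing more can be done
None
```

The brass bar lies centred in the V-blocks, released, with the carriage pushed past the detent to its end stop. The arm is clear and the job is handed in; the sign-off returned no verdict.

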